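# Press a glued-up block in the studio's ratchet clamp

### The arm

A 6-joint arm with a two-finger parallel gripper is mounted at the origin on the work surface. World frame = base frame: x ahead of the robot, y to its left, z up, the work surface at z = 0. Lengths are in m, angles in rad, forces in N, time in s.
With the tool pointing down it reaches from about 0.4 to 0.825 m from the base axis. Payload 7 kg.
Tool frame: the origin (TCP) lies at the centre of the arm's flange, where the gripper is bolted on; the fingertips stand 178 mm ahead of it and the grasp point (between the pads) lies arm.tcp_to_grasp ahead of it (arm.tcp_to_grasp is the distance from the TCP to the grasp point, in m); z points along the fingers, y is the direction in which the jaws open and shut (so a half turn about z gives the same grasp; the last joint's range is limited). The gripper opens to 88 mm and grips with 3 to 60 N. Pads are 19 mm wide; open, the fingers measure 130 mm over their backs; the gripper's body (78 mm by 193 mm) begins 47 mm behind the grasp point.
Start: joints at [-0.814, 0.359, 0.012, 0, -1.224, -0.288], TCP at [0.305, -0.602, 0.405] pointing down, gripper open.
Joint ranges: [-3.07, 3.07], [-1.43, 2.12], [-1.02, 1.25], [-3.03, 1.67], [-3.05, -0], [-3.03, 3.03]. Speed limits (rad/s): [2.39, 2.39, 3.01, 3.14, 3.14, 3.14].

### API

Orientations are given as [roll, pitch, yaw] about the fixed x, y, z axes, in that order (R = Rz(yaw) Ry(pitch) Rx(roll)).
In Python, from station import arm gives the robot as it stands.
- The arm moves only by the tool move_arm, never from a script. Its argument "deltas" is a list of rows, each a list of 6 numbers: the shift along the world's x, y, z in mm, then the turn, a rotation vector about the world's x, y, z in degrees. In form: [[tx, ty, tz, ax, ay, az], ...]. A call has exactly 5 rows; each row shifts and turns the commanded pose from where the row before left it; what a row does not reach is not made up. A row lasts 1/12 s, in which the tool goes at most 41.7 mm and 7.16 degrees, less where a joint would pass 70% of its speed; a pose out of reach is approached as far as the arm can. A call with a gripper value outside its range is refused whole. "claw" is the closure in counts, from 0 (fully open) to 255 (shut), set as the call begins (left out, the last holds). The fingers move at their own pace and stop on an object; "squeeze" is the grip in N (left out, the last holds). Time passes only in rows, so rows that do not move let the fingers close, or fill a call up. It gives the time, the measured TCP pose, the force and the opening at its end, in the units of the state.
- arm.get_state(): the state, without advancing time (a new reading comes with each control period).
- arm.grab_frame(name): name is "side" or "top" or "wrist"; returns the picture (480x640x3 uint8, red, green, blue); there is no depth.
- arm.calibration(name): a dict with "intrinsics" (3x3 intrinsics, pixels), "T" (4x4, takes a point from camera to world coordinates); the wrist camera has in their place "mount" (4x4, takes a point from camera to tool coordinates, whose origin is the TCP and whose axes are the flange's). Camera axes: x right, y up, looking along -z (the intrinsics and any distortion apply to the point x, -y, -z); pixel columns grow to the right and rows downward; lengths in m; the calibration is good to about 2 mm. A picture is of the moment at which its call begins: read the wrist's pose just before it. calibration takes no time and is no camera call.
- arm.job_done(): hands the job in, once; it reports no verdict.
Trained networks look in the newest picture that a camera, given by its name, has taken for a name from the list of things; names that differ only in an ending like _2 or _b are one class to them, and where a whole thing is asked for, a point or a joint stands for the part that bears it (a point fixed in the world has none). Each returns a list of dicts, best first, with "score" (0 to 1); they miss things now and then, are a little off and sometimes report something else, mostly with a low value. They report only what shows in the picture. A call takes as long as a camera call. They do not tell look-alikes from the thing itself.
- arm.spot_in(thing, camera): "xy" ([column, row] in pixels, amid what is visible of it).
- arm.masks_of(thing, camera): "pixels" (480x640 bool, what is visible of it) and "xy" ([column, row] in pixels, amid what is visible of it).
- arm.spot_point(thing, camera): "xy" ([column, row] in pixels: a listed point, or the origin of a listed thing).
The state is a dict: "t": time; "q": joint angles; "qd": joint speeds; "joint_efforts": joint torques, N m; "eef_pos": TCP position; "ee_rot": TCP orientation; "force": force on the tool from outside, world axes, zero at the start; "moment": the same for the moment, N m; "width": finger opening in m.
Only numpy, scipy, OpenCV 4.12 (cv2) and the standard library are available. Lean on these libraries where they do the work, as an engineer would, in place of code of your own. Each camera call takes 0.05 s, during which the arm holds its last target. There are 200 camera calls.

### The job

Stand the freshly glued three-board wooden block on the clamp's base plate between the fixed jaw and the sprung pad, centred, with the faces of its outer boards facing the jaws, and let go of it. Then pump the clamp's trigger - moving the jaw by the trigger only, never by pushing it - until the pad presses the block against the fixed jaw and is pushed in about halfway, never all the way, or the block is crushed. Finish while still holding the trigger squeezed with the pad gripping; do not let go, and leave the pot, bottle and jar where they are.

Things in the scene. Friction and masses are not known exactly. Their poses are not given: they have to be found in the camera images.
- clamp: Glue clamp fixed on the table, like a caulking gun. Origin on the table; x = closing direction, from grip to fixed jaw; z up. In this frame (mm): plywood base plate x -150 to 170, y +-55, top at z 12; black housing x -120 to -20, y +-21, top z 106; a 12 mm square rod at z 45 runs along x through the housing, sticks out behind it to x -170 at most, and carries the moving jaw.
- fixed_jaw: Upright steel plate at the +x end of the clamp, 64 mm wide (y), top at z = 80 mm; its inner face lies at x = 145 mm in the clamp's frame. This body's origin and axes are those of the clamp.
- jaw (a joint): Advance of rod and moving jaw towards the fixed jaw, m, 0 to 0.07; starts at 0.004 to 0.022. The free pad's front face is at x = 0.045 + jaw in the clamp's frame, so it meets a 54 mm block standing against the fixed jaw at jaw = 0.046. The rod has 4.4 mm ratchet teeth: when the trigger is let go under load, the jaw may slip back by up to one tooth.
- jaw_head: Moving jaw: steel plate 10 x 56 x 58 mm (x, y, z) on the rod, from z = 16 to 74 mm. Origin on the rod's axis, 45 mm above the table, at x = jaw in the clamp's frame; the plate is centred 17 mm ahead (+x) of it. Do not push it or the pad by hand.
- pad (a joint): How far the sprung pad is pushed back into the moving jaw, in m: 0 free, 0.008 halfway, 0.016 fully in. Spring about 1.8 N per mm. The block slides easily on the plate and is pushed up to the fixed jaw before the pad gives noticeably.
- pad_face: White pad 7 x 56 x 56 mm at the front of the moving jaw, on two pins. Origin on the rod's axis 45 mm above the table; its front face is 45 mm ahead (+x) of the origin.
- trigger (a joint): Squeeze, rad: 0 at rest (leans 0.25 towards the jaws), 0.45 at its stop (leans 0.2 towards the grip); a spring returns it. Hinge along clamp y at x -60, z 96 mm. Past up to 0.2 rad of slack it moves the jaw 23 mm per rad; a stroke gives 4 to 10 mm, mostly 9: 3 to 6 strokes, each from rest. Pushed near its top it takes 3 to 6 N while the jaw runs free, 7 to 11 N with the pad halfway in.
- trigger_lever: The trigger: flat steel lever 10 mm thick, 24 mm wide (y), standing up from the housing on the jaw side of the grip, top 182 mm above the table at rest. Squeezed towards the grip (clamp's -x) by pushing its jaw-side face, or by pinching it and the grip together. Origin on its hinge axis; at rest its axes are the clamp's.
- trigger_push (a point): Point on the trigger's jaw-side face 69 mm above its hinge axis (165 mm above the table at rest), mid-width; it travels about 31 mm towards the grip in a full stroke.
- grip_top (a point): Top of the black upright grip, a fixed post 16 (x) x 26 (y) mm behind the trigger; clamp x -91, z 187 mm. Over trigger and grip together it is 61 mm at rest, measured 165 mm above the table.
- block: Glued-up wooden block of three upright boards, light-dark-light, 54 (x, across the boards) x 44 (y) x 60 mm high, 0.1 to 0.17 kg, standing loose on the table to one side of the clamp. Origin: centre of its underside; x across the boards, z up. It must stand with its x along the clamp's x, either way round.
- pot: Terracotta pot, 72 mm across, 65 mm high, to be left alone. Origin: centre of its underside.
- bottle: Green glass bottle, 60 mm across, 190 mm high, to be left alone. Origin: centre of its underside.
- paint_jar: Glass jar with a lid, 68 mm across, 80 mm high, to be left alone. Origin: centre of its underside.
There are look-alikes about, which are no part of the job. What is shaped like the block but green is not meant.

How it is judged:
On the way, in this order (a step that is already met when the one before it is completed fails the run):
1. the block stands between the jaws, released, the pad not yet pushed in (x of block in the frame of clamp between 0.075 and 0.122 m and y of block in the frame of clamp between -0.015 and 0.015 m and z of block in the frame of clamp between 0.009 and 0.017 m and angle between block's own z axis and vertical below 0.08 rad and angle between the x axis of block and the x axis of clamp, either way round below 0.2 rad and contact force between the fingers and block below 0.1 N and value of joint pad below 0.002 m), for 0.2 s.
2. the squeezed trigger has brought the pad onto the block (value of joint trigger above 0.05 rad and contact force between the fingers and trigger_lever above 1 N and contact force between pad_face and block above 2 N), for 0.05 s.
At the end, for the whole second after the job is handed in: Block upright (0.08 rad), within 15 mm of the centre line, square (0.2 rad), not touched by the fingers, pressed with over 5 N by both pad and fixed jaw; pad pushed in 4 to 12 mm; fingers still push the trigger with over 1 N, squeezed over 0.05 rad (x of block in the frame of clamp between 0.075 and 0.122 m and y of block in the frame of clamp between -0.015 and 0.015 m and z of block in the frame of clamp between 0.009 and 0.017 m and angle between block's own z axis and vertical below 0.08 rad and angle between the x axis of block and the x axis of clamp, either way round below 0.2 rad and contact force between the fingers and block below 0.1 N and value of joint trigger above 0.05 rad and contact force between the fingers and trigger_lever above 1 N and value of joint pad between 0.004 and 0.012 m and contact force between each of pad_face, fixed_jaw and block above 5 N); the arm keeps its last pose, push and grip.
It fails at once if the pad was pressed nearly home (over 14.5 mm): the block is crushed (value of joint pad above 0.0145 m).
It fails at once if the robot pushed the moving jaw or its pad directly (over 3 N) (contact force between the arm and jaw_head above 3 N).
It fails at once if the pot was disturbed (moved over 30 mm) (distance of pot from where it was at the start of the episode above 0.03 m).
It fails at once if the bottle was disturbed (moved over 30 mm) (distance of bottle from where it was at the start of the episode above 0.03 m).
It fails at once if the jar was disturbed (moved over 30 mm) (distance of paint_jar from where it was at the start of the episode above 0.03 m).
It also fails if it takes over 72 s, if anything falls off the work surface, if the arm or the gripper's body presses on something with over 40 N, if the wrist force passes 120 N, or if a joint passes its speed limit or range.

## Working session

There is one attempt and no reset: what is moved stays moved. The work goes in short steps, Python scripts to look and compute and a tool call to move; the robot and the scene stay as the last step left them, time stands still between calls to the robot, and variables do not carry over. Pictures are saved under pics/ and viewed, about 8 in all and at most 12, crops included, and the job is handed in when it is done.

Besides the shell and the picture viewer there is one more tool, called by a JSON object that holds its "api" and its "payload", one argument or row to a line. move_arm: Moves the arm, as the interface text tells. Its arguments: {"type":"object","properties":{"deltas":{"type":"array","items":{"type":"array","items":{"type":"number"}}},"claw":{"type":"number"},"squeeze":{"type":"number"}},"required":["deltas"]}

```bash
mkdir -p pics; ls; python3 - <<'E'
from station import arm
import cv2, numpy as np
np.set_printoptions(precision=4,suppress=True)
print(arm.get_state(), arm.tcp_to_grasp)
a=arm.grab_frame("side");b=arm.grab_frame("top")
for n in("side","top","wrist"):
    c=arm.calibration(n);print(n,c)
cv2.imwrite("pics/a.png",cv2.cvtColor(a,cv2.COLOR_RGB2BGR))
cv2.imwrite("pics/b.png",cv2.cvtColor(b,cv2.COLOR_RGB2BGR))
for cam in("side","top"):
  for th in("block","trigger_push","grip_top","clamp","fixed_jaw","jaw_head","pad_face","pot","bottle","paint_jar"):
    print(cam,th,[(np.round(d["xy"]),round(d["score"],2)) for d in arm.spot_point(th,cam)[:3]])
E
```

```text
pics
{'t': 0.0, 'q': array([-0.8139,  0.3594,  0.011 , -0.0003, -1.2241, -0.2881]), 'qd': array([ 0.0015,  0.002 ,  0.0004,  0.0006, -0.0004,  0.0004]), 'joint_efforts': array([ -0.0023, -58.2722,  29.3054,   6.9975,   0.0068,  -0.0002]), 'eef_pos': array([ 0.3049, -0.602 ,  0.4037]), 'ee_rot': array([ 3.14  , -0.0002, -2.6729]), 'force': array([ 0.4768,  0.324 , -0.4718]), 'moment': array([ 0.0193, -0.0015, -0.0034]), 'width': 0.08783421801828643} 0.1593
side {'intrinsics': array([[591.1555,   0.    , 322.5286],
       [  0.    , 591.1555, 245.1342],
       [  0.    ,   0.    ,   1.    ]]), 'T': array([[ 0.7269,  0.5255, -0.4422, -0.1581],
       [-0.6865,  0.539 , -0.488 , -0.7769],
       [-0.0181,  0.6583,  0.7525,  1.3002],
       [ 0.    ,  0.    ,  0.    ,  1.    ]])}
top {'intrinsics': array([[555.0599,   0.    , 319.8689],
       [  0.    , 555.0599, 239.8912],
       [  0.    ,   0.    ,   1.    ]]), 'T': array([[-0.0207,  0.992 , -0.1249,  0.3333],
       [-0.9997, -0.0221, -0.0103, -0.0513],
       [-0.013 ,  0.1247,  0.9921,  1.4954],
       [ 0.    ,  0.    ,  0.    ,  
[... 589 characters left out ...]
[(array([357., 237.]), 0.66), (array([390., 361.]), 0.64)]
side jaw_head []
side pad_face [(array([339., 258.]), 0.72)]
side pot [(array([224., 216.]), 0.6)]
side bottle []
side paint_jar [(array([445., 320.]), 0.81)]
top block [(array([431., 258.]), 0.97), (array([472., 253.]), 0.91), (array([445., 302.]), 0.89)]
top trigger_push [(array([341., 205.]), 0.41)]
top grip_top [(array([360., 202.]), 0.81)]
top clamp [(array([325., 214.]), 0.59)]
top fixed_jaw []
top jaw_head [(array([319., 215.]), 0.52)]
top pad_face [(array([173., 256.]), 0.36)]
top pot [(array([178., 257.]), 0.83)]
top bottle [(array([326., 218.]), 0.66), (array([180., 188.]), 0.58)]
top paint_jar [(array([430., 187.]), 0.85)]
```

View pics/a.png

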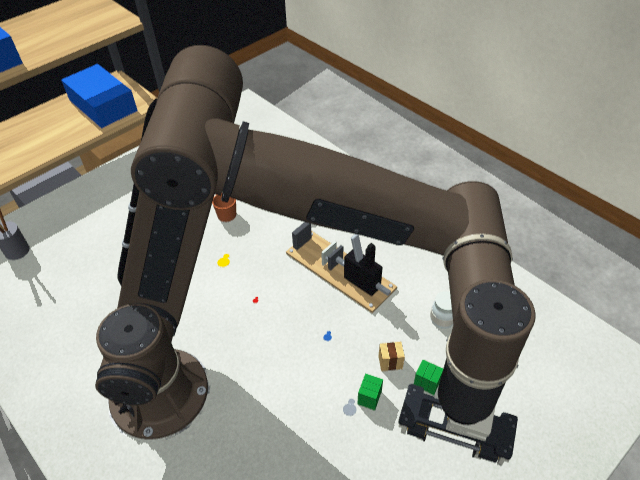

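View pics/b.png

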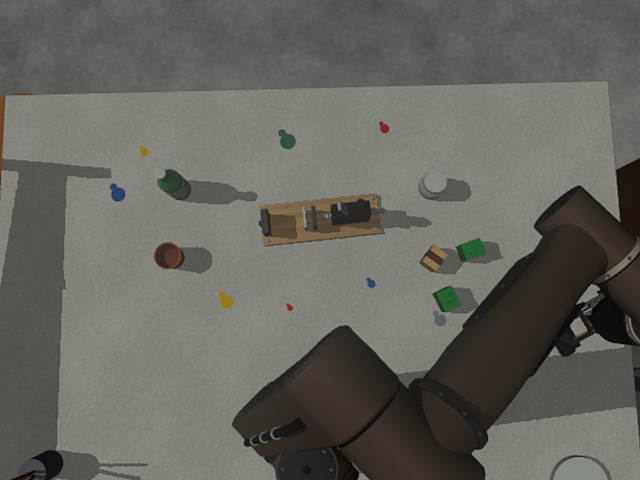

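Candidates for the block are the light-dark-light one at top (434,258) / side (391,355), and the green look-alikes at top (471,250) and (446,299). I choose the striped one. Bottle is at top (173,185), pot (169,256), jar (432,186). The clamp's fixed jaw is on the left (265,222), so it closes towards world +y. Next is a close crop.

```bash
cat > h.py <<'E'
import numpy as np, cv2
from station import arm
from scipy.spatial.transform import Rotation as R
np.set_printoptions(precision=4,suppress=True)
def cam(n,st=None):
    c=arm.calibration(n);K=np.array(c["intrinsics"])
    if n!="wrist": return K,np.array(c["T"])
    T=np.eye(4);T[:3,:3]=R.from_euler("xyz",st["ee_rot"]).as_matrix();T[:3,3]=st["eef_pos"]
    return K,T@np.array(c["mount"])
def ray(kt,p):
    K,T=kt;d=np.linalg.solve(K,[p[0],p[1],1.]);d=T[:3,:3]@(d*[1,-1,-1]);return T[:3,3],d/np.linalg.norm(d)
def atz(kt,p,z):
    o,d=ray(kt,p);return o+d*(z-o[2])/d[2]
def proj(kt,P):
    K,T=kt;q=(np.atleast_2d(P)-T[:3,3])@T[:3,:3]*[1,-1,-1];q=q@K.T;return q[:,:2]/q[:,2:]
def tri(rays):
    A=np.zeros((3,3));b=np.zeros(3)
    for o,d in rays:
        M=np.eye(3)-np.outer(d,d);A+=M;b+=M@o
    return np.linalg.solve(A,b)
def save(n,im): cv2.imwrite("pics/"+n,cv2.cvtColor(im,cv2.COLOR_RGB2BGR))
E
python3 - <<'E'
from h import *
t=cam("top");s=cam("side")
b=cv2.imread("pics/b.png");a=cv2.imread("pics/a.png")
c1=cv2.resize(b[185:315,250:500],(800,416),interpolation=cv2.INTER_CUBIC)
c2=cv2.resize(a[215:415,280:480],(600,600),interpolation=cv2.INTER_CUBIC)
cv2.imwrite("pics/c.png",c1)
for nm,u,v in(("block",(431,258),(391,359)),("grip",(360,202),(371,243))):
    print(nm,tri([ray(t,u),ray(s,v)]))
for p in((262,207),(378,194),(383,233),(265,246)): print(atz(t,p,.012))
print(atz(t,(434,258),.06))
m=arm.masks_of("block","top")
for d in m[:3]:
    ys,xs=np.nonzero(d["pixels"]);print(d["score"],d["xy"],b[ys,xs].mean(0),cv2.minAreaRect(np.c_[xs,ys].astype(np.float32)))
E
```

```text
block [ 0.4641 -0.3319  0.0116]
grip [ 0.587  -0.1356  0.1885]
[0.6137 0.1195 0.012 ]
[ 0.6423 -0.1965  0.012 ]
[ 0.535  -0.2064  0.012 ]
[0.5068 0.1122 0.012 ]
[ 0.4602 -0.3309  0.06  ]
0.79 [471.4, 251.9] [45.4707 88.2799 37.3155] ((470.1918029785156, 249.17803955078125), (16.15167808532715, 25.514970779418945), 69.44395446777344)
0.6 [432.4, 259.1] [ 61.6743  87.2362 105.195 ] ((432.5878601074219, 257.77703857421875), (19.297107696533203, 23.830766677856445), 35.53767776489258)
0.56 [450.2, 301.0] [48.2923 88.5033 41.0747] ((445.60003662109375, 298.20001220703125), (22.36067771911621, 20.57182502746582), 63.43495178222656)
```

View pics/c.png

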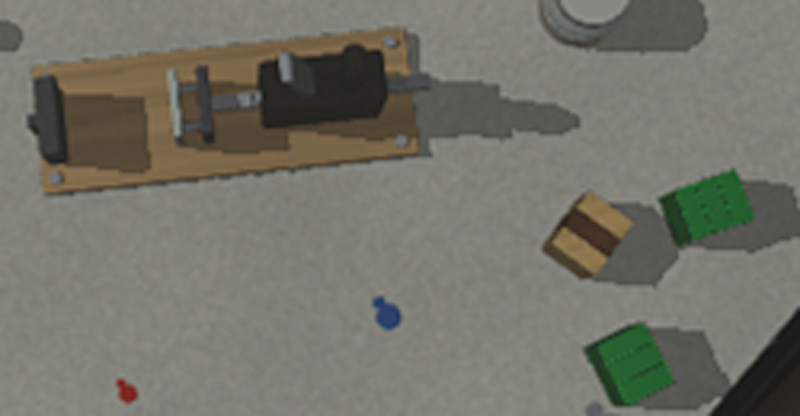

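The crop confirms the block: boards light-dark-light, at crop (588,235). The stripe runs along world ≈52°, and the two green pieces are look-alikes. I move above it with the fingers turned to its 44 mm faces.

{"api": "move_arm", "payload": {
  "deltas": [
    [10, 17, -5, 0, 0, 7],
    [10, 17, -5, 0, 0, 7],
    [10, 17, -5, 0, 0, 7],
    [10, 17, -5, 0, 0, 7],
    [10, 17, -5, 0, 0, 7]
  ],
  "claw": 0,
  "squeeze": 20
}}

```text
t: 1.57
eef_pos: [0.3553, -0.5164, 0.3795]
ee_rot: [-3.141, -0.0, -2.056]
force: [0.5, -0.3, -0.8]
width: 0.0879
```

{"api": "move_arm", "payload": {
  "deltas": [
    [10, 17, -5, 0, 0, 7],
    [10, 17, -5, 0, 0, 7],
    [10, 17, -5, 0, 0, 7],
    [10, 17, -5, 0, 0, 7],
    [10, 17, -5, 0, 0, 7]
  ]
}}

```text
t: 1.98
eef_pos: [0.4053, -0.4313, 0.3546]
ee_rot: [-3.141, -0.0, -1.445]
force: [0.7, 0.6, -0.2]
width: 0.0877
```

{"api": "move_arm", "payload": {
  "deltas": [
    [10, 17, -5, 0, 0, 7],
    [10, 17, -5, 0, 0, 7],
    [10, 17, -5, 0, 0, 7],
    [10, 17, -5, 0, 0, 7],
    [10, 17, -5, 0, 0, 7]
  ]
}}

```text
t: 2.4
eef_pos: [0.4554, -0.3463, 0.3296]
ee_rot: [-3.141, -0.0, -0.834]
force: [-0.5, -0.3, -0.2]
width: 0.0876
```

{"api": "move_arm", "payload": {
  "deltas": [
    [7, 16, 0, 0, 0, 7],
    [0, 0, 0, 0, 0, 3],
    [0, 0, 0, 0, 0, 0],
    [0, 0, 0, 0, 0, 0],
    [0, 0, 0, 0, 0, 0]
  ]
}}

```text
t: 2.82
eef_pos: [0.4618, -0.3314, 0.3298]
ee_rot: [-3.142, -0.0, -0.668]
force: [0.3, 0.5, -0.7]
width: 0.0875
```

```bash
python3 - <<'E'
from h import *
st=arm.get_state();print(st["t"],st["q"],st["eef_pos"],st["ee_rot"])
w=arm.grab_frame("wrist");save("d.png",w);np.save("d.npy",np.r_[st["eef_pos"],st["ee_rot"]])
k=cam("wrist",st)
for d in arm.masks_of("block","wrist")[:4]:
    ys,xs=np.nonzero(d["pixels"]);print(d["score"],d["xy"],w[ys,xs].mean(0),cv2.minAreaRect(np.c_[xs,ys].astype(np.float32)))
E
```

```text
2.8167 [-0.2783  0.2457 -0.3305  0.     -0.9943  1.181 ] [ 0.4618 -0.3314  0.3298] [-3.1416 -0.0002 -0.6681]
0.9 [410.6, 129.4] [42.2054 93.4015 52.2396] ((411.1756896972656, 131.94595336914062), (72.12455749511719, 90.87252807617188), 36.02737045288086)
0.84 [319.6, 238.9] [149.3886 123.8294  89.2325] ((319.80499267578125, 238.3339385986328), (82.42815399169922, 61.24146270751953), 88.78113555908203)
0.79 [406.2, 291.8] [37.3573 81.4112 45.7265] ((403.96923828125, 308.74530029296875), (87.55712127685547, 42.52466583251953), 86.1345443725586)
```

View pics/d.png

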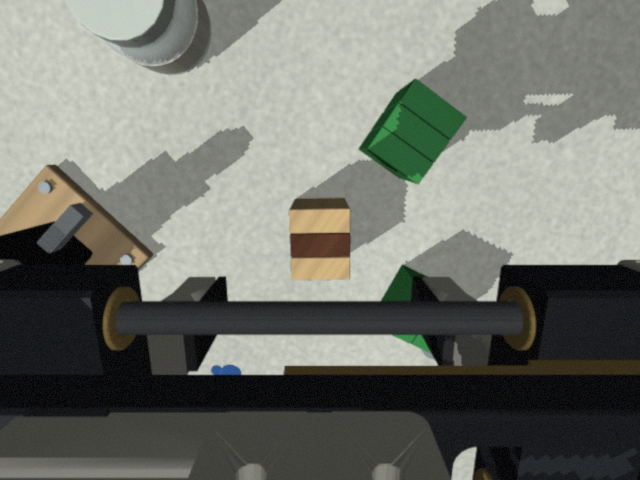

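The wrist picture shows the block at (320,244) for its top face (290–350 × 208–280), edges square to the image, so the yaw is right. Now the offset and a height check.

```bash
python3 - <<'E'
from h import *
v=np.load("d.npy");st=dict(eef_pos=v[:3],ee_rot=v[3:]);k=cam("wrist",st)
for p in((320,244),(291,208),(350,208),(350,280),(291,280)):print(atz(k,p,.06))
print("tri",tri([ray(k,(320,245)),ray(cam("top"),(434,257))]))
E
```

```text
[ 0.4628 -0.3328  0.06  ]
[ 0.4962 -0.333   0.06  ]
[ 0.4703 -0.3658  0.06  ]
[ 0.427  -0.3332  0.06  ]
[ 0.4543 -0.2986  0.06  ]
tri [ 0.4624 -0.3317  0.0586]
```

{"api": "move_arm", "payload": {
  "deltas": [
    [0.5, -1, -30, 0, 0, 0],
    [0, 0, -30, 0, 0, 0],
    [0, 0, -30, 0, 0, 0],
    [0, 0, -30, 0, 0, 0],
    [0, 0, -15, 0, 0, 0]
  ]
}}

```text
t: 3.33
eef_pos: [0.461, -0.3322, 0.1914]
ee_rot: [3.141, 0.004, -0.668]
force: [-0.1, 0.3, -0.2]
width: 0.0874
```

{"api": "move_arm", "payload": {
  "deltas": [
    [0, 0, 0, 0, 0, 0],
    [0, 0, 0, 0, 0, 0],
    [0, 0, 0, 0, 0, 0],
    [0, 0, 0, 0, 0, 0],
    [0, 0, 0, 0, 0, 0]
  ],
  "claw": 255
}}

```text
t: 3.75
eef_pos: [0.4629, -0.3324, 0.1962]
ee_rot: [-3.141, -0.003, -0.666]
force: [0.1, -0.2, 0.0]
width: 0.0598
```

{"api": "move_arm", "payload": {
  "deltas": [
    [0, 0, 0, 0, 0, 0],
    [0, 0, 0, 0, 0, 0],
    [0, 0, 0, 0, 0, 0],
    [0, 0, 0, 0, 0, 0],
    [0, 0, 0, 0, 0, 0]
  ]
}}

```text
t: 4.17
eef_pos: [0.4626, -0.3322, 0.1954]
ee_rot: [-3.142, -0.001, -0.665]
force: [-1.9, 1.4, 6.3]
width: 0.0438
```

{"api": "move_arm", "payload": {
  "deltas": [
    [0, 0, 20, 0, 0, 0],
    [0, 0, 38, 0, 0, 0],
    [0, 0, 40, 0, 0, 0],
    [0, 0, 40, 0, 0, 0],
    [0, 0, 40, 0, 0, 0]
  ]
}}

```text
t: 4.58
eef_pos: [0.4619, -0.3319, 0.3743]
ee_rot: [3.142, 0.001, -0.666]
force: [1.7, 0.2, -1.6]
width: 0.0436
```

{"api": "move_arm", "payload": {
  "deltas": [
    [8, 30, 10, 0, 0, -4],
    [8, 30, 5, 0, 0, -4],
    [8, 30, 0, 0, 0, -4],
    [8, 30, 0, 0, 0, -4],
    [8, 30, 0, 0, 0, -4]
  ]
}}

```text
t: 5.0
eef_pos: [0.5022, -0.1808, 0.3877]
ee_rot: [-3.141, 0.0, -1.019]
force: [0.5, 0.2, -1.8]
width: 0.0436
```

{"api": "move_arm", "payload": {
  "deltas": [
    [8, 30, 0, 0, 0, -4],
    [8, 30, 0, 0, 0, -4],
    [8, 30, 0, 0, 0, -4],
    [8, 30, 0, 0, 0, -4],
    [8, 30, 0, 0, 0, -4]
  ]
}}

```text
t: 5.42
eef_pos: [0.5423, -0.0306, 0.3875]
ee_rot: [3.141, 0.0, -1.367]
force: [1.2, -0.0, -2.1]
width: 0.0438
```

{"api": "move_arm", "payload": {
  "deltas": [
    [8, 30, 0, 0, 0, -4],
    [8, 30, 0, 0, 0, -3],
    [7, 24, 0, 0, 0, 0],
    [0, 0, 0, 0, 0, 0],
    [0, 0, 0, 0, 0, 0]
  ]
}}

```text
t: 5.83
eef_pos: [0.5655, 0.0532, 0.387]
ee_rot: [3.14, -0.0, -1.484]
force: [0.1, -0.8, -1.8]
width: 0.044
```

```bash
python3 - <<'E'
from h import *
st=arm.get_state();print(st["t"],st["q"],st["eef_pos"],st["ee_rot"],st["width"],st["force"])
w=arm.grab_frame("wrist");save("e.png",w);np.save("e.npy",np.r_[st["eef_pos"],st["ee_rot"]])
E
```

```text
5.8333 [ 0.4381  0.1966 -0.2538 -0.0004 -1.1215 -0.351 ] [0.5655 0.0532 0.387 ] [ 3.1404 -0.0001 -1.4838] 0.044003920615478226 [ 0.1027 -0.7669 -1.7914]
```

View pics/e.png

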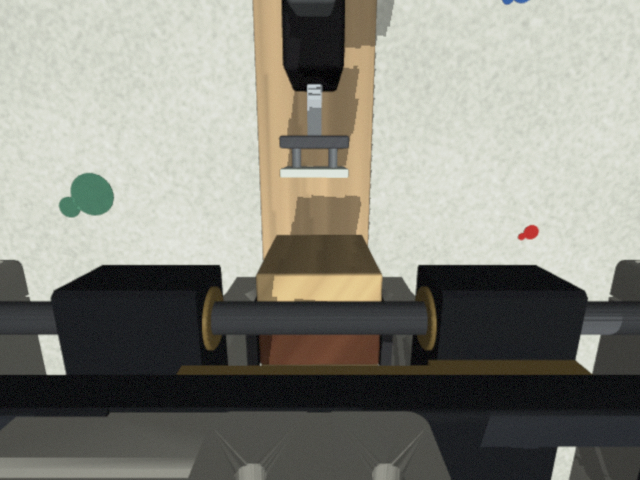

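```bash
python3 - <<'E'
from h import *
v=np.load("e.npy");st=dict(eef_pos=v[:3],ee_rot=v[3:]);k=cam("wrist",st)
L=[atz(k,p,.012) for p in((254,40),(262,240))];Rr=[atz(k,p,.012) for p in((378,40),(370,240))]
print(L,Rr)
for q in(L,Rr): d=(q[1]-q[0]);print(np.degrees(np.arctan2(d[1],d[0])))
print("pad front top",atz(k,(281,174),.073),atz(k,(348,174),.073),"centre top edge",atz(k,(314.5,169),.073))
print("housing",atz(k,(283,70),.106),atz(k,(344,70),.106), "house front top",atz(k,(313,72),.106))
# fixed jaw from top & side picture
t=cam("top")
print("fixed jaw inner top", [atz(t,(250+x/3.2,185+y/3.2),.08) for x,y in((54,75),(66,160))], "pad", [atz(t,(250+x/3.2,185+y/3.2),.073) for x,y in((169,72),(177,138))])
# predicted pixels of clamp points
T=lambda x,y,z:np.array([.5754-.0889*x-.996*y,-.0528+.996*x-.0889*y,z])
for P in((.145,.032,.08),(.145,-.032,.08),(-.02,.021,.106),(-.02,-.021,.106),(.17,.055,.012),(-.15,.055,.012),(.17,-.055,.012),(-.15,-.055,.012)):
    q=proj(t,T(*P))[0];print(P,"crop",(q-[250,185])*3.2,"wrist",proj(k,T(*P))[0])
E
```

```text
[array([ 0.6377, -0.1043,  0.012 ]), array([0.6219, 0.0805, 0.012 ])] [array([ 0.5266, -0.114 ,  0.012 ]), array([0.511 , 0.0709, 0.012 ])]
94.89950425283524
94.82227304124079
pad front top [0.6005 0.0076 0.073 ] [0.5461 0.0029 0.073 ] centre top edge [0.5737 0.0013 0.073 ]
housing [ 0.6001 -0.0638  0.106 ] [ 0.5591 -0.0674  0.106 ] house front top [ 0.5799 -0.0643  0.106 ]
fixed jaw inner top [array([0.5967, 0.099 , 0.08  ]), array([0.527, 0.09 , 0.08 ])] pad [array([0.5983, 0.0061, 0.073 ]), array([0.544 , 0.0005, 0.073 ])]
(0.145, 0.032, 0.08) crop [ 67.4189 155.5359] wrist [355.9082 277.6322]
(0.145, -0.032, 0.08) crop [59.6406 77.7226] wrist [281.2036 277.8321]
(-0.02, 0.021, 0.106) crop [269.9283 114.4221] wrist [349.3858  58.7236]
(-0.02, -0.021, 0.106) crop [263.9706  62.5322] wrist [286.6385  58.847 ]
(0.17, 0.055, 0.012) crop [ 48.6815 196.6969] wrist [370.4381 277.5317]
(-0.15, 0.055, 0.012) crop [426.5219 154.7993] wrist [383.5731 -84.2834]
(0.17, -0.055, 0.012) crop [36.107  68.8132] wrist [266.644  277.8094]
(-0.15, -0.055, 0.012) crop [410.4972  27.3211] wrist [251.6695 -84.085 ]
```

Plate edges, grip and jaws agree on a clamp yaw of 94.9°, origin ≈(0.577,−0.047), and jaw start ≈7 mm. I lower the block at clamp x ≈105.

{"api": "move_arm", "payload": {
  "deltas": [
    [2.5, 4, -15, 0, 0, 0],
    [0, 0, -35, 0, 0, 0],
    [0, 0, -40, 0, 0, 0],
    [0, 0, -40, 0, 0, 0],
    [0, 0, -30, 0, 0, 0]
  ]
}}

```text
t: 6.3
eef_pos: [0.5666, 0.0543, 0.2251]
ee_rot: [3.14, -0.0, -1.488]
force: [0.5, -1.3, -2.1]
width: 0.0438
```

{"api": "move_arm", "payload": {
  "deltas": [
    [0, 0, -10, 0, 0, 0],
    [0, 0, -5, 0, 0, 0],
    [0, 0, -1, 0, 0, 0],
    [0, 0, 0, 0, 0, 0],
    [0, 0, 0, 0, 0, 0]
  ]
}}

```text
t: 6.72
eef_pos: [0.5688, 0.056, 0.2137]
ee_rot: [-3.138, 0.001, -1.486]
force: [-0.2, -0.5, -0.4]
width: 0.0443
```

```bash
python3 - <<'E'
from h import *
st=arm.get_state();print(st["t"],st["eef_pos"],st["ee_rot"],st["width"],st["force"])
im=arm.grab_frame("wrist");im2=arm.grab_frame("side")
c=cv2.resize(im2[200:320,270:410],(700,600),interpolation=cv2.INTER_CUBIC)
save("f.png",np.hstack([cv2.resize(im,(400,300)),c[:300*2:2,::2][:300,:350]]))
E
```

```text
6.7167 [0.5688 0.056  0.2137] [-3.1384  0.0008 -1.4858] 0.044262006699624545 [-0.1938 -0.5104 -0.3699]
```

View pics/f.png

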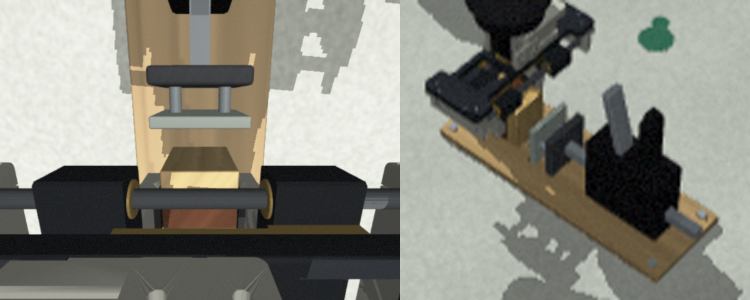

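The block hangs between the pad (wrist view, row ~120) and the fixed jaw, centred on the plate. I lower it the last millimetres.

{"api": "move_arm", "payload": {
  "deltas": [
    [0, 0, -3, 0, 0, 0],
    [0, 0, -1, 0, 0, 0],
    [0, 0, -1, 0, 0, 0],
    [0, 0, 0, 0, 0, 0],
    [0, 0, 0, 0, 0, 0]
  ]
}}

```text
t: 7.23
eef_pos: [0.568, 0.056, 0.2074]
ee_rot: [-3.141, 0.0, -1.486]
force: [-2.3, 0.6, 6.0]
width: 0.044
```

{"api": "move_arm", "payload": {
  "deltas": [
    [0, 0, 0, 0, 0, 0],
    [0, 0, 0, 0, 0, 0],
    [0, 0, 0, 0, 0, 0],
    [0, 0, 0, 0, 0, 0],
    [0, 0, 0, 0, 0, 0]
  ],
  "claw": 60
}}

```text
t: 7.65
eef_pos: [0.568, 0.0558, 0.2066]
ee_rot: [3.141, -0.0, -1.486]
force: [-0.5, 0.0, -1.1]
width: 0.0659
```

{"api": "move_arm", "payload": {
  "deltas": [
    [0, 0, 0, 0, 0, 0],
    [0, 0, 15, 0, 0, 0],
    [0, 0, 30, 0, 0, 0],
    [0, 0, 40, 0, 0, 0],
    [0, 0, 40, 0, 0, 0]
  ]
}}

```text
t: 8.07
eef_pos: [0.5675, 0.0556, 0.3323]
ee_rot: [3.139, -0.001, -1.486]
force: [1.3, 0.5, 0.3]
width: 0.0666
```

{"api": "move_arm", "payload": {
  "deltas": [
    [0, 0, 30, 0, 0, 0],
    [0, 0, 25, 0, 0, 0],
    [0, 0, 0, 0, 0, 0],
    [0, 0, 0, 0, 0, 0],
    [0, 0, 0, 0, 0, 0]
  ],
  "claw": 255
}}

```text
t: 8.48
eef_pos: [0.5676, 0.0557, 0.3861]
ee_rot: [3.141, 0.0, -1.486]
force: [-1.1, 0.4, 0.3]
width: 0.0394
```

{"api": "move_arm", "payload": {
  "deltas": [
    [1, -10, 0, 0, 0, 7],
    [1, -10, 0, 0, 0, 7],
    [1, -10, 0, 0, 0, 7],
    [1, -10, 0, 0, 0, 7],
    [1, -10, 0, 0, 0, 7]
  ]
}}

```text
t: 8.9
eef_pos: [0.5727, 0.0054, 0.3848]
ee_rot: [3.139, 0.001, -0.869]
force: [-0.0, -0.7, 0.5]
width: 0.0062
```

{"api": "move_arm", "payload": {
  "deltas": [
    [1, -10, 0, 0, 0, 7],
    [1, -10, 0, 0, 0, 7],
    [1, -10, 0, 0, 0, 7],
    [1, -10, 0, 0, 0, 7],
    [0.5, -10, 0, 0, 0, 7]
  ]
}}

```text
t: 9.32
eef_pos: [0.5772, -0.0447, 0.3847]
ee_rot: [3.14, 0.003, -0.258]
force: [0.8, -0.4, -0.1]
width: 0.0005
```

{"api": "move_arm", "payload": {
  "deltas": [
    [0, -3, 0, 0, 0, 7],
    [0, 0, 0, 0, 0, 7],
    [0, 0, 0, 0, 0, 6],
    [0, 0, 0, 0, 0, 0],
    [0, 0, 0, 0, 0, 0]
  ]
}}

```text
t: 9.73
eef_pos: [0.5773, -0.0472, 0.3852]
ee_rot: [3.141, 0.002, 0.081]
force: [0.5, 0.9, -0.5]
width: 0.0006
```

```bash
python3 - <<'E'
from h import *
st=arm.get_state();print(st["t"],st["q"],st["eef_pos"],st["ee_rot"],st["width"],st["force"])
im=arm.grab_frame("wrist");save("g.png",im);np.save("g.npy",np.r_[st["eef_pos"],st["ee_rot"]])
E
```

```text
9.7333 [ 0.2559  0.2167 -0.232  -0.0002 -1.1245  1.3963] [ 0.5773 -0.0472  0.3852] [3.1413 0.0025 0.0813] 0.0006229427309357401 [ 0.4694  0.9208 -0.5284]
```

View pics/g.png

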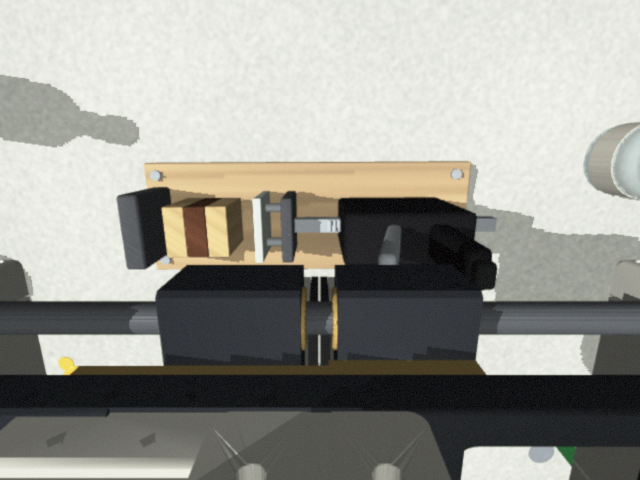

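The block stands upright and square beside the fixed jaw (165–240, 200–255), pad (262,227), trigger top (391,228), grip top (478,268). I refine the clamp origin from this view.

```bash
python3 - <<'E'
from h import *
v=np.load("g.npy");st=dict(eef_pos=v[:3],ee_rot=v[3:]);k=cam("wrist",st)
A=atz(k,(147,163),.012);B=atz(k,(470,162),.012);d=(A-B)[:2];L=np.linalg.norm(d);d/=L
O=(A+B)[:2]/2-.01*d+.055*np.array([-d[1],d[0]])
print(L,np.degrees(np.arctan2(d[1],d[0])),O)
T=lambda x,y,z:np.r_[O+x*d+y*np.array([-d[1],d[0]]),z]
loc=lambda p,z:(lambda P:(P@d,P@np.array([-d[1],d[0]])))(atz(k,p,z)[:2]-O)
print("pad front top far",loc((256,193),.073),"near",loc((253,260),.073))
print("jaw plate far",loc((283,193),.074),"fixed jaw",loc((166,262),.08),loc((168,190),.08))
print("block top corners",[loc(p,.072) for p in((166,204),(232,198),(230,256),(166,256))])
print("trigger/grip pred px",proj(k,T(-.038,0,.1627)),proj(k,T(-.0385,0,.182)),proj(k,T(-.091,0,.187)))
print("tool loc",(v[:2]-O)@d,(v[:2]-O)@np.array([-d[1],d[0]]))
for th in("trigger_push","grip_top","fixed_jaw","pad_face","jaw_head","block","trigger_lever"):
    print(th,[(np.round(q["xy"]),round(q["score"],2)) for q in arm.spot_point(th,"wrist")[:2]])
E
```

```text
0.3134867857075039 94.8247623391834 [ 0.5775 -0.0474]
pad front top far (np.float64(0.05151682069736096), np.float64(-0.032859613497972257)) near (np.float64(0.05685409959127286), np.float64(0.024686756476543035))
jaw plate far (np.float64(0.02927086097254641), np.float64(-0.032911480514882)) fixed jaw (np.float64(0.12881723167180859), np.float64(0.024019611177258)) (np.float64(0.12045977155797882), np.float64(-0.036291864220573435))
block top corners [(np.float64(0.12678342937188952), np.float64(-0.0238657569486321)), (np.float64(0.07171320558659544), np.float64(-0.028681969628498172)), (np.float64(0.07668617463859259), np.float64(0.02133303766655497)), (np.float64(0.13183035147259126), np.float64(0.02116675482554392))]
trigger/grip pred px [[382.4081 265.4127]] [[389.4426 276.5956]] [[489.8258 279.5742]]
tool loc 0.00020184288462943414 0.0002264773320223447
trigger_push [(array([384., 269.]), 0.8)]
grip_top [(array([488., 276.]), 0.78)]
fixed_jaw []
pad_face []
jaw_head [(array([311., 223.]), 0.96)]
block [(array([218., 218.]), 0.79)]
trigger_lever [(array([395., 239.]), 0.95)]
```

{"api": "move_arm", "payload": {
  "deltas": [
    [0, 0, -15, 0, 0, 0],
    [0, 0, -20, 0, 0, 0],
    [0, 0, -12, 0, 0, 0],
    [0, 0, 0, 0, 0, 0],
    [0, 0, 0, 0, 0, 0]
  ]
}}

```text
t: 10.55
eef_pos: [0.5774, -0.0472, 0.3395]
ee_rot: [3.141, 0.001, 0.085]
force: [0.7, 0.0, 1.2]
width: 0.0006
```

{"api": "move_arm", "payload": {
  "deltas": [
    [0.7, -8, 0, 0, 0, 0],
    [0.4, -5, 0, 0, 0, 0],
    [0.4, -5, 0, 0, 0, 0],
    [0, 0, 0, 0, 0, 0],
    [0, 0, 0, 0, 0, 0]
  ]
}}

```text
t: 10.97
eef_pos: [0.5792, -0.0656, 0.3403]
ee_rot: [-3.141, -0.001, 0.084]
force: [1.3, 1.1, 0.4]
width: 0.0003
```

{"api": "move_arm", "payload": {
  "deltas": [
    [0.4, -5, 0, 0, 0, 0],
    [0.4, -5, 0, 0, 0, 0],
    [0.4, -5, 0, 0, 0, 0],
    [0.4, -5, 0, 0, 0, 0],
    [0, 0, 0, 0, 0, 0]
  ]
}}

```text
t: 11.38
eef_pos: [0.5807, -0.086, 0.3397]
ee_rot: [3.141, -0.0, 0.084]
force: [1.1, 3.1, 1.4]
width: 0.0004
```

{"api": "move_arm", "payload": {
  "deltas": [
    [0.2, -3, 0, 0, 0, 0],
    [0.2, -2, 0, 0, 0, 0],
    [0.1, -1, 0, 0, 0, 0],
    [0, 0, 0, 0, 0, 0],
    [0, 0, 0, 0, 0, 0]
  ]
}}

```text
t: 11.8
eef_pos: [0.5811, -0.0911, 0.3396]
ee_rot: [3.142, -0.0, 0.085]
force: [2.0, 2.4, 1.8]
width: 0.0006
```

```bash
cat > j.py <<'E'
from h import *
import sys
st=arm.get_state();print(st["t"],st["eef_pos"],st["force"])
im=arm.grab_frame("wrist");n=sys.argv[1];save(n+".png",im);np.save(n+".npy",np.r_[st["eef_pos"],st["ee_rot"]])
k=cam("wrist",st);O=np.array([.5775,-.0474]);d=np.array([np.cos(np.radians(94.82)),np.sin(np.radians(94.82))]);e=np.array([-d[1],d[0]])
T=lambda x,y,z:np.r_[O+x*d+y*e,z]
# rectified view of plane z=.073: clamp x 0..0.16, y -.05...05, 5 px/mm
s=4;src=[(0,-.05),(.16,-.05),(.16,.05),(0,.05)]
px=np.float32([proj(k,T(x,y,.073))[0] for x,y in src])
M=cv2.getPerspectiveTransform(px,np.float32([(0,0),(160*s,0),(160*s,100*s),(0,100*s)]))
r=cv2.warpPerspective(im,M,(160*s,100*s),flags=cv2.INTER_CUBIC)
for i in range(0,160,10): cv2.line(r,(i*s,0),(i*s,8 if i%50 else 20),(255,0,0),1)
save(n+"_r.png",r)
g=cv2.cvtColor(r,cv2.COLOR_RGB2HSV).astype(int)
for y in(-.025,-.02,-.015,-.01,0,.01,.02):
    row=g[int((y+.05)*1000*s)-2:int((y+.05)*1000*s)+3].mean(0)
    w=(row[:,1]<45)&(row[:,2]>150);b=row[:,2]<75
    runs=lambda q:[(a/s,z/s) for a,z in zip(*[np.flatnonzero(np.diff(np.r_[0,q.astype(int),0])==f) for f in(1,-1)]) if z-a>6]
    print(y,"white",runs(w),"dark",runs(b))
E
python3 j.py h
```

```text
11.8 [ 0.5811 -0.0911  0.3396] [2.0262 2.3685 1.83  ]
-0.025 white [(np.float64(54.75), np.float64(61.5))] dark [(np.float64(15.75), np.float64(30.5)), (np.float64(46.0), np.float64(49.25)), (np.float64(49.75), np.float64(53.5)), (np.float64(62.25), np.float64(67.75)), (np.float64(84.5), np.float64(103.0)), (np.float64(115.75), np.float64(153.75))]
-0.02 white [(np.float64(55.0), np.float64(61.5))] dark [(np.float64(15.75), np.float64(30.25)), (np.float64(47.0), np.float64(48.75)), (np.float64(62.25), np.float64(76.25)), (np.float64(131.0), np.float64(153.5))]
-0.015 white [(np.float64(54.75), np.float64(61.5))] dark [(np.float64(15.75), np.float64(30.0)), (np.float64(39.0), np.float64(41.0)), (np.float64(45.0), np.float64(47.25)), (np.float64(48.0), np.float64(50.75)), (np.float64(62.25), np.float64(76.5)), (np.float64(131.0), np.float64(153.5))]
-0.01 white [(np.float64(0.0), np.float64(3.75)), (np.float64(54.75), np.float64(61.5))] dark [(np.float64(23.0), np.float64(30.25)), (np.float64(41.25), np.float64(45.5)), (np.float64(46.75), np.float64(51.5)), (np.float64(65.25), np.float64(68.75)), (np.float64(70.25), np.float64(76.25)), (np.float64(131.0), np.float64(153.5))]
0 white [(np.float64(54.75), np.float64(61.5))] dark [(np.float64(15.75), np.float64(30.25)), (np.float64(38.5), np.float64(43.0)), (np.float64(48.25), np.float64(53.75)), (np.float64(62.5), np.float64(76.25)), (np.float64(131.0), np.float64(154.0))]
0.01 white [(np.float64(54.75), np.float64(61.75))] dark [(np.float64(17.0), np.float64(30.0)), (np.float64(63.5), np.float64(67.5)), (np.float64(68.5), np.float64(71.25)), (np.float64(72.0), np.float64(76.0)), (np.float64(131.0), np.float64(153.5))]
0.02 white [] dark [(np.float64(0.0), np.float64(60.25)), (np.float64(130.75), np.float64(153.75))]
```

View pics/h_r.png

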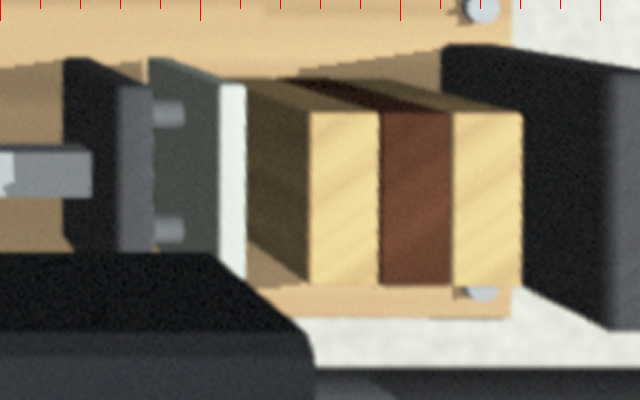

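Clear: pad 54.75–61.5 mm, so jaw ≈16.6 mm and pad free (gap 16.2 mm to the plate). The block spans 77.5–131 mm, centred. The pad gap measures push-in directly. More strokes.

{"api": "move_arm", "payload": {
  "deltas": [
    [-0.6, 7, 0, 0, 0, 0],
    [-0.6, 8, 0, 0, 0, 0],
    [-0.6, 8, 0, 0, 0, 0],
    [-0.6, 8, 0, 0, 0, 0],
    [-0.6, 6, 0, 0, 0, 0]
  ]
}}

```text
t: 12.27
eef_pos: [0.5778, -0.0531, 0.3395]
ee_rot: [3.141, 0.001, 0.085]
force: [-0.6, -0.2, 0.2]
width: 0.0002
```

{"api": "move_arm", "payload": {
  "deltas": [
    [0, 0, 0, 0, 0, 0],
    [0.8, -10, 0, 0, 0, 0],
    [0.8, -10, 0, 0, 0, 0],
    [0.8, -10, 0, 0, 0, 0],
    [0.6, -8, 0, 0, 0, 0]
  ]
}}

```text
t: 12.68
eef_pos: [0.5815, -0.0934, 0.3402]
ee_rot: [-3.141, -0.002, 0.084]
force: [1.8, 5.1, 3.1]
width: 0.0006
```

{"api": "move_arm", "payload": {
  "deltas": [
    [0, 0, 0, 0, 0, 0],
    [-0.6, 7, 0, 0, 0, 0],
    [-0.8, 11, 0, 0, 0, 0],
    [-0.8, 11, 0, 0, 0, 0],
    [-0.8, 9, 0, 0, 0, 0]
  ]
}}

```text
t: 13.1
eef_pos: [0.5776, -0.0528, 0.3392]
ee_rot: [3.141, 0.001, 0.085]
force: [0.3, -0.5, -0.4]
width: 0.0002
```

```bash
python3 j.py i
```

```text
13.1 [ 0.5776 -0.0528  0.3392] [ 0.3267 -0.524  -0.393 ]
-0.025 white [(np.float64(64.75), np.float64(71.25))] dark [(np.float64(30.75), np.float64(40.0)), (np.float64(88.0), np.float64(104.75)), (np.float64(119.0), np.float64(152.5))]
-0.02 white [(np.float64(64.5), np.float64(71.5))] dark [(np.float64(31.0), np.float64(39.75)), (np.float64(72.0), np.float64(76.75)), (np.float64(131.25), np.float64(152.5))]
-0.015 white [(np.float64(64.5), np.float64(71.25))] dark [(np.float64(30.75), np.float64(39.75)), (np.float64(72.25), np.float64(76.75)), (np.float64(131.25), np.float64(152.25))]
-0.01 white [(np.float64(1.0), np.float64(4.25)), (np.float64(5.0), np.float64(14.5)), (np.float64(64.5), np.float64(71.25))] dark [(np.float64(35.0), np.float64(39.75)), (np.float64(72.25), np.float64(74.5)), (np.float64(131.25), np.float64(152.5))]
0 white [(np.float64(64.5), np.float64(71.25))] dark [(np.float64(31.0), np.float64(39.75)), (np.float64(53.0), np.float64(55.75)), (np.float64(56.5), np.float64(58.25)), (np.float64(72.25), np.float64(76.5)), (np.float64(131.25), np.float64(152.5))]
0.01 white [(np.float64(64.5), np.float64(71.25))] dark [(np.float64(31.5), np.float64(39.5)), (np.float64(131.25), np.float64(152.5))]
0.02 white [] dark [(np.float64(6.25), np.float64(99.0)), (np.float64(132.25), np.float64(152.5))]
```

Jaw ≈26.3 mm (9.7 mm per stroke). Two more full strokes should bring it to ≈45.5 mm, just short of pressing.

{"api": "move_arm", "payload": {
  "deltas": [
    [0, 0, 0, 0, 0, 0],
    [0.8, -10, 0, 0, 0, 0],
    [0.8, -10, 0, 0, 0, 0],
    [0.8, -10, 0, 0, 0, 0],
    [0.6, -8, 0, 0, 0, 0]
  ]
}}

```text
t: 13.57
eef_pos: [0.5815, -0.0933, 0.3402]
ee_rot: [-3.141, -0.002, 0.085]
force: [1.0, 5.4, 2.9]
width: 0.0006
```

{"api": "move_arm", "payload": {
  "deltas": [
    [0, 0, 0, 0, 0, 0],
    [-0.6, 7, 0, 0, 0, 0],
    [-0.8, 11, 0, 0, 0, 0],
    [-0.8, 11, 0, 0, 0, 0],
    [-0.8, 9, 0, 0, 0, 0]
  ]
}}

```text
t: 13.98
eef_pos: [0.5776, -0.0529, 0.3392]
ee_rot: [3.141, 0.001, 0.085]
force: [-1.0, 0.4, -0.5]
width: 0.0003
```

{"api": "move_arm", "payload": {
  "deltas": [
    [0, 0, 0, 0, 0, 0],
    [0.8, -10, 0, 0, 0, 0],
    [0.8, -10, 0, 0, 0, 0],
    [0.8, -10, 0, 0, 0, 0],
    [0.5, -7, 0, 0, 0, 0]
  ]
}}

```text
t: 14.4
eef_pos: [0.5814, -0.0921, 0.3403]
ee_rot: [-3.141, -0.002, 0.085]
force: [0.5, 4.4, 4.0]
width: 0.0001
```

```bash
python3 j.py k | grep -v "\-0.01 \|0.02"
```

```text
14.4 [ 0.5814 -0.0921  0.3403] [0.4515 4.3971 3.99  ]
-0.015 white [(np.float64(81.0), np.float64(87.75))] dark [(np.float64(37.0), np.float64(56.25)), (np.float64(67.25), np.float64(79.75)), (np.float64(140.75), np.float64(153.5))]
0 white [(np.float64(81.0), np.float64(87.5))] dark [(np.float64(37.0), np.float64(56.5)), (np.float64(65.25), np.float64(71.5)), (np.float64(71.75), np.float64(78.0)), (np.float64(140.75), np.float64(153.75))]
0.01 white [(np.float64(81.0), np.float64(87.5))] dark [(np.float64(38.25), np.float64(56.5)), (np.float64(70.25), np.float64(78.0)), (np.float64(141.0), np.float64(153.5))]
```

Jaw ≈42.6 mm, pad still free, block pushed to within ≈3.4 mm of the fixed jaw. The next full stroke should give ≈6 mm of pad travel.

{"api": "move_arm", "payload": {
  "deltas": [
    [0, 0, 0, 0, 0, 0],
    [-0.6, 7, 0, 0, 0, 0],
    [-0.8, 10, 0, 0, 0, 0],
    [-0.8, 11, 0, 0, 0, 0],
    [-0.8, 9, 0, 0, 0, 0]
  ]
}}

```text
t: 14.87
eef_pos: [0.5775, -0.0529, 0.3393]
ee_rot: [3.141, 0.001, 0.085]
force: [0.9, 0.2, 1.0]
width: 0.0006
```

{"api": "move_arm", "payload": {
  "deltas": [
    [0, 0, 0, 0, 0, 0],
    [0.8, -10, 0, 0, 0, 0],
    [0.8, -10, 0, 0, 0, 0],
    [0.6, -7, 0, 0, 0, 0],
    [0.4, -5, 0, 0, 0, 0]
  ]
}}

```text
t: 15.28
eef_pos: [0.581, -0.087, 0.3404]
ee_rot: [-3.141, -0.002, 0.085]
force: [0.2, 4.9, 5.9]
width: 0.0003
```

{"api": "move_arm", "payload": {
  "deltas": [
    [0.2, -3, 0, 0, 0, 0],
    [0.2, -2, 0, 0, 0, 0],
    [0, 0, 0, 0, 0, 0],
    [0, 0, 0, 0, 0, 0],
    [0, 0, 0, 0, 0, 0]
  ]
}}

```text
t: 15.7
eef_pos: [0.5814, -0.0916, 0.3403]
ee_rot: [-3.141, -0.002, 0.084]
force: [0.5, 5.0, 5.4]
width: 0.0004
```

```bash
python3 j.py l | grep -v "\-0.01 \|0.02"
```

```text
15.7 [ 0.5814 -0.0916  0.3403] [0.5387 5.0284 5.4229]
-0.015 white [(np.float64(85.75), np.float64(92.25))] dark [(np.float64(43.75), np.float64(64.75)), (np.float64(73.75), np.float64(82.75)), (np.float64(145.5), np.float64(153.75))]
0 white [(np.float64(85.75), np.float64(92.25))] dark [(np.float64(44.0), np.float64(64.75)), (np.float64(75.25), np.float64(84.25)), (np.float64(145.5), np.float64(153.75))]
0.01 white [(np.float64(85.5), np.float64(92.25))] dark [(np.float64(45.25), np.float64(64.5)), (np.float64(74.5), np.float64(80.75)), (np.float64(82.0), np.float64(84.25)), (np.float64(145.5), np.float64(153.5))]
```

View pics/l_r.png

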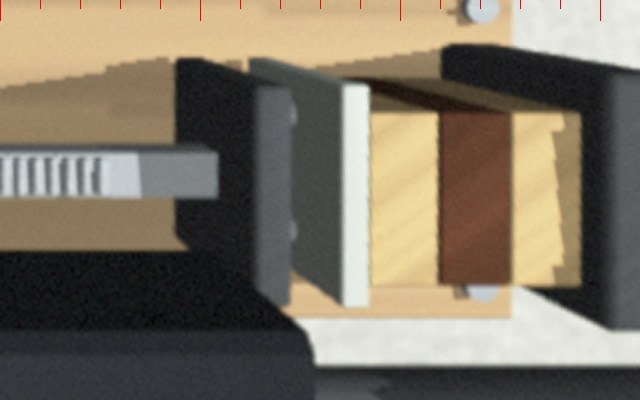

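The pad presses, with the gap at ≈13 mm (pad in ≈3.3 mm), so it needs a little more. I take another stroke in partial steps, measuring as it goes.

{"api": "move_arm", "payload": {
  "deltas": [
    [-0.6, 7, 0, 0, 0, 0],
    [-0.8, 10, 0, 0, 0, 0],
    [-0.8, 11, 0, 0, 0, 0],
    [-0.8, 9, 0, 0, 0, 0],
    [0, 0, 0, 0, 0, 0]
  ]
}}

```text
t: 16.17
eef_pos: [0.5776, -0.0526, 0.3394]
ee_rot: [3.141, 0.001, 0.086]
force: [-0.1, 0.5, 0.3]
width: 0.0003
```

{"api": "move_arm", "payload": {
  "deltas": [
    [0.8, -10, 0, 0, 0, 0],
    [0.6, -7, 0, 0, 0, 0],
    [0.4, -5, 0, 0, 0, 0],
    [0.2, -3, 0, 0, 0, 0],
    [0, 0, 0, 0, 0, 0]
  ]
}}

```text
t: 16.58
eef_pos: [0.5804, -0.0798, 0.3406]
ee_rot: [-3.141, -0.002, 0.085]
force: [-1.2, 5.0, 5.9]
width: 0.0003
```

```bash
cat > p.py <<'E'
from h import *
import sys
exec(open("j.py").read().split("g=cv2.cvtColor")[0])
row=lambda y:cv2.GaussianBlur(cv2.cvtColor(r,cv2.COLOR_RGB2GRAY)[int((y+.05)*1000*s)-3:int((y+.05)*1000*s)+4].mean(0).reshape(1,-1),(5,1),0)[0]
h=cv2.cvtColor(r,cv2.COLOR_RGB2HSV).astype(int)
for y in(-.015,-.005,0,.008):
    q=row(y);b=np.flatnonzero(np.diff(q)>8)
    w=h[int((y+.05)*1000*s)-2:int((y+.05)*1000*s)+3].mean(0);w=np.flatnonzero((w[:,1]<45)&(w[:,2]>150)&(np.arange(160*s)>60*s))
    gr=np.diff(q);print(y,"pad",w.min()/s,w.max()/s,"edges",[(i/s,round(gr[i])) for i in range(1,len(gr)-1) if 50*s<i<100*s and abs(gr[i])>4 and abs(gr[i])>=abs(gr[i-1]) and abs(gr[i])>abs(gr[i+1])])
E
python3 p.py m
```

```text
16.5833 [ 0.5804 -0.0798  0.3406] [-1.2437  5.0343  5.9379]
-0.015 pad 85.75 92.0 edges [(65.0, 6), (73.5, -4), (85.5, 23), (91.75, -15), (93.25, 7)]
-0.005 pad 85.75 92.0 edges [(56.25, -19), (63.75, 5), (64.75, 6), (73.25, -4), (85.5, 23), (92.0, -11), (93.0, 8)]
0 pad 85.75 92.0 edges [(64.25, 5), (65.0, 6), (73.25, -4), (85.5, 24), (92.0, -14), (93.0, 8)]
0.008 pad 85.75 92.0 edges [(64.25, 5), (65.25, 6), (73.0, 5), (75.0, -10), (85.5, 23), (91.75, -9), (93.0, 7)]
```

{"api": "move_arm", "payload": {
  "deltas": [
    [0.2, -3, 0, 0, 0, 0],
    [0.2, -3, 0, 0, 0, 0],
    [0.2, -3, 0, 0, 0, 0],
    [0.2, -2, 0, 0, 0, 0],
    [0, 0, 0, 0, 0, 0]
  ]
}}

```text
t: 17.05
eef_pos: [0.5813, -0.0904, 0.3408]
ee_rot: [-3.141, -0.003, 0.085]
force: [-1.4, 6.5, 7.3]
width: 0.0009
```

```bash
python3 p.py n
```

```text
17.05 [ 0.5813 -0.0904  0.3408] [-1.3868  6.4611  7.2939]
-0.015 pad 85.75 92.0 edges [(66.5, 6), (67.75, 6), (75.5, -5), (85.5, 23), (92.0, -16), (93.0, 7)]
-0.005 pad 85.75 92.0 edges [(57.25, -19), (66.25, 5), (67.75, 6), (75.5, -5), (85.5, 23), (91.75, -13), (92.75, 6)]
0 pad 85.75 92.0 edges [(67.75, 6), (75.75, -4), (85.5, 23), (91.75, -13), (92.75, 5)]
0.008 pad 85.75 92.0 edges [(66.25, 5), (67.0, 5), (76.0, -4), (85.5, 23), (92.0, -10), (93.0, 8)]
```

View pics/n.png

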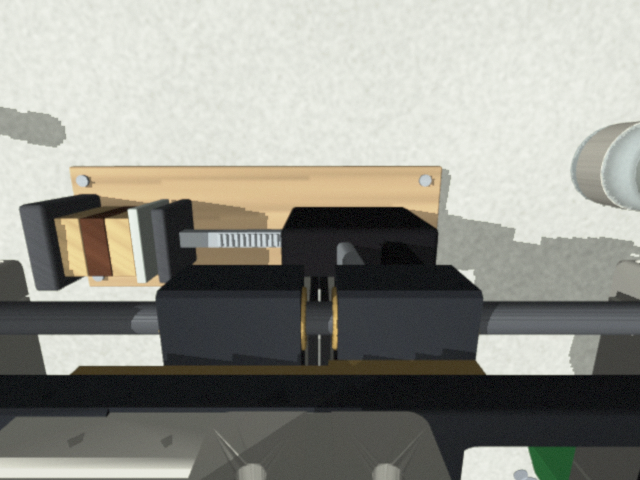

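Gap ≈10 mm: pad in ≈6.2 mm. I nudge it 2 mm more toward halfway.

{"api": "move_arm", "payload": {
  "deltas": [
    [0.1, -1, 0, 0, 0, 0],
    [0.1, -1, 0, 0, 0, 0],
    [0, 0, 0, 0, 0, 0],
    [0, 0, 0, 0, 0, 0],
    [0, 0, 0, 0, 0, 0]
  ]
}}

```text
t: 17.52
eef_pos: [0.5815, -0.0921, 0.3408]
ee_rot: [-3.141, -0.003, 0.085]
force: [-1.5, 7.5, 7.3]
width: 0.0003
```

```bash
python3 p.py o; python3 -c "
from station import arm
print(arm.job_done())"
```

```text
17.5167 [ 0.5815 -0.0921  0.3408] [-1.5498  7.5175  7.3092]
-0.015 pad 85.75 92.0 edges [(67.0, 6), (68.0, 5), (76.25, -4), (85.5, 23), (91.75, -16), (93.0, 5)]
-0.005 pad 85.75 92.0 edges [(57.75, -16), (67.5, 6), (76.0, -4), (85.5, 23), (91.5, -11), (93.0, 5)]
0 pad 85.75 92.0 edges [(67.0, 6), (68.0, 5), (76.25, -4), (85.5, 22), (91.75, -11), (93.0, 5)]
0.008 pad 85.75 92.0 edges [(67.5, 6), (85.5, 23), (91.75, -11), (92.75, 7)]
the job is handed in; nothing more can be done
None
```

I stood the striped block between the jaws, let go of it and pumped the trigger with the closed fingers over six strokes. The job was handed in at 17.5 s with the trigger still held squeezed; the hand-in reports no verdict.

- **Pad:** in the last wrist picture the gap from pad to moving-jaw plate was about 9.4 mm, against 16.2 mm with the pad free. So it is pushed in about 6.8 mm, inside the 4–12 mm window but a little short of the 8 mm halfway mark.
- **Block:** it is upright, square, centred and up against the fixed jaw. The contact forces on it were not measured directly; at 1.8 N/mm the pad should be pressing with about 12 N.
- **Trigger:** the wrist force reads about 7.5 N along the push, so the fingers are still pressing it.
- **Disagreement:** the spring made contact at jaw ≈47 mm by my measurement, not the 46 mm in the text. That is within the calibration error.
- **Pot, bottle and jar:** I moved nothing near them but did not measure them again at the end.

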